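# One turn of the bench press hand wheel

### The job

The glued plywood in the small screw press needs clamping: push the press's hand wheel round clockwise (seen from above) by its upright handle through exactly one full turn, so that the handle stands beside the fixed pointer again where it started, and the plate has come down onto the work. Push the handle gently with the fingertips or the outside of the fingers, without gripping it; do not turn the wheel noticeably backwards or run on well past the one turn. Then move the hand clear, and leave everything else on the bench where it is.

Things in the scene. Friction and masses are not known exactly. Their poses are not given: they have to be found in the camera images.
- wheel_axis (a point): point on the wheel's upright axis at the height of its rim's mid-plane (188 mm above the table). The wheel lies level on top of the press's head: a dark steel rim 134 mm across outside, rim bar 14 mm thick (rim top 7 mm above this point), three spokes and a hub 30 mm across whose top is 10 mm above this point
- handle_mid (a point): middle of the wheel's only handle: a black upright round post, 22 mm in diameter, on the rim at the end of one spoke, 60 mm from the axis. This point is 30 mm above the rim's mid-plane, the post's top 25 mm higher. The post is a sleeve that spins freely on its pin and rolls along a finger. About 3 N of sideways push moves the wheel, which stays where it is left; over 40 N is too hard
- pointer_tip (a point): tip of the small steel pointer that marks the start and the end: an arm fixed under the wheel, its 16 mm wide cone standing just outside the rim, 93 mm from the axis; the tip is 8 mm lower than the rim's mid-plane. It does not turn. At the start the handle stands exactly in line between axis and pointer; the pointer may be on any side of the press
- wheel (a joint): angle of the wheel in rad: 0 at the start, grows as it turns clockwise seen from above; 6.283 is one full turn. There is no stop there: the wheel can turn further either way
- platen (a joint): how far the press's steel plate has come down, in m: 0 at the start with an 8 mm gap over the glued work, driven down by the wheel's screw at 8 mm a turn
- wheel_base: the fixed steel collar, 60 mm across, that carries the wheel and pointer; origin on the wheel's axis at the top of the press's head, 160 mm above the table; its x axis points along the pointer
- press: the grey screw press, fixed: base plate 200 x 240 x 20, two columns and a cross head 235 mm wide, 64 mm deep, with top at 160 mm; origin under the base's centre, directly below the wheel's axis; its y axis runs along the cross head. Nothing on it but the wheel with its handle is higher than 180 mm
- offcut: bystander, loose, to be left alone: wooden offcut bar, 26 x 70 x 14, lying on the front of the press's base plate; origin at the centre of its underside
- tape: bystander, loose, to be left alone: roll of paper tape lying flat, 90 across, 24 high; origin at the centre of its underside
- jar: bystander, loose, to be left alone: closed glass jar, 60 across, 75 high; origin at the centre of its underside
- glue_bottle: bystander, loose, to be left alone: white glue bottle, 58 across, 150 high; origin at the centre of its underside
- driver: bystander, loose, to be left alone: screwdriver with a grey handle, 200 long, lying beyond the press; origin under its middle
- cup: bystander, loose, to be left alone: white ceramic cup, 76 across, 90 high; origin at the centre of its underside
- glue_gun: bystander, loose, to be left alone: white glue gun lying on its side, about 155 x 130 x 44; origin under its barrel

How it is judged:
On the way, in this order (a step that is already met when the one before it is completed fails the run):
1. the wheel has been pushed a quarter turn clockwise (value of joint wheel above 1.57 rad), for 0.1 s.
2. the wheel has been pushed three quarters of a turn (value of joint wheel above 4.71 rad), for 0.1 s.
At the end, for the whole second after the job is handed in: The wheel has been turned clockwise by one full turn within 0.2 rad (the handle within about 12 mm of its start), so that the plate is down 8 mm within 0.5 mm; the wheel is at rest and every bystander is within 30 mm of where it stood (value of joint wheel between 6.08318 and 6.48318 rad and velocity of joint wheel between -0.05 and 0.05 rad/s and value of joint platen between 0.0075 and 0.0085 m and distance of each of offcut, tape, jar, glue_bottle, driver, cup, glue_gun from where it was at the start of the episode below 0.03 m); the robot touches nothing.
It fails at once if the wheel is turned well past one turn (by 0.45 rad) (value of joint wheel above 6.73318 rad).
It fails at once if the wheel is turned backwards by 0.35 rad (value of joint wheel below -0.35 rad).
It fails at once if the wheel is pushed or squeezed with more than 40 N (contact force between the fingers and wheel_base above 40 N).
It fails at once if a bystander is moved, lifted or knocked over (distance of any of offcut, tape, jar, glue_bottle, driver, cup, glue_gun from where it was at the start of the episode above 0.03 m or angle between any of offcut, tape, jar, glue_bottle, driver, cup, glue_gun's own z axis and vertical above 0.5 rad).
It also fails if it takes over 61 s, if anything falls off the work surface, if the arm or the gripper's body presses on something with over 40 N, if the wrist force passes 120 N, or if a joint passes its speed limit or range.

### The arm

A 7-joint arm with a two-finger parallel gripper is mounted at the origin on the work surface. World frame = base frame: x ahead of the robot, y to its left, z up, the work surface at z = 0. Lengths are in m, angles in rad, forces in N, time in s.
With the tool pointing down it reaches from about 0.4 to 0.875 m from the base axis. Payload 19.3 kg.
Tool frame: the origin (TCP) lies at the very end of the fingers, on their centre line; the grasp point (between the pads) lies bot.tcp_to_grasp behind it (bot.tcp_to_grasp is the distance from the TCP to the grasp point, in m); z points along the fingers, y is the direction in which the jaws open and shut (so a half turn about z gives the same grasp; the last joint's range is limited). The gripper opens to 85 mm and grips with 20 to 120 N. Pads are 22 mm wide; open, the fingers measure 114 mm over their backs; the gripper's body (76 mm by 85 mm) begins 54 mm behind the grasp point. The pads swing forward as they close: fully open they stand 13 mm farther back than shut.
Start: joints at [1.082, 0.521, -0.036, 1.599, 0.021, 1.021, -0.113], TCP at [0.254, -0.571, 0.231] pointing down, gripper open.
Joint ranges: [-2.91, 2.91], [-0.3, 2.13], [-1.5, 1.42], [0.17, 2.43], [-1.26, 4.41], [0.16, 1.93], [-2.52, 2.52]. Speed limits (rad/s): [1.89, 1.89, 2.39, 2.39, 3.01, 3.01, 3.01].

### API

Orientations are given as a unit quaternion [w, x, y, z].
In Python, from cell import bot, camera, order, regions_of gives the robot as it stands.
- The arm moves only by the tool arm_command, never from a script. Its argument "motion" is a list that holds one entry, the list of rows, each a list of 7 numbers: the shift along the tool's x, y, z in cm, then the turn, a rotation vector about the tool's x, y, z in degrees, then the closure in counts, from 0 (fully open) to 255 (shut). In form: [[[tx, ty, tz, wx, wy, wz, fingers], ...]]. A call has exactly 10 rows; each row shifts and turns the pose as measured when the row begins, along the tool's axes as they then stand; what a row does not reach is not made up. A row lasts 1/8 s, in which the tool goes at most 62.5 mm and 10.7 degrees, less where a joint would pass 70% of its speed; a pose out of reach is approached as far as the arm can. A call is refused whole if a number of a shift passes 6.25 or a number of a turn 10.7, either way. A call with a gripper value outside its range is refused whole. The fingers move at their own pace and stop on an object; "force" is the grip in N (left out, the last holds). Time passes only in rows, so rows that do not move let the fingers close, or fill a call up. It gives the time, the measured TCP pose, the force and the opening at its end, in the units of the state.
- bot.read_state(): the state, without advancing time (a new reading comes with each control period).
- camera(name): name is "scene" or "top" or "wrist"; returns a dict with "pixels" (480x640x3 uint8, red, green, blue), "range_z" (480x640 float32, m along the optical axis (not along the pixel's ray), 0 where there is no reading), "mtx" (3x3 intrinsics, pixels), "extrinsics" (4x4, takes a point from camera to world coordinates). Camera axes: x right, y down, z forward; pixel columns grow to the right and rows downward; lengths in m; the calibration is good to about 2 mm. A picture is of the moment at which its call begins.
- order.hand_in(): hands the job in, once; it reports no verdict.
Trained networks look in a picture, given as the dict that the camera call returned (one of the last four; its "shot" number tells which), for a name from the list of things; names that differ only in an ending like _2 or _b are one class to them, and where a whole thing is asked for, a point or a joint stands for the part that bears it (a point fixed in the world has none). Each returns a list of dicts, best first, with "confidence" (0 to 1); they miss things now and then, are a little off and sometimes report something else, mostly with a low value. They report only what shows in the picture. A call takes as long as a camera call.
- regions_of(picture, name): "mask" (480x640 bool, what is visible of it) and "extent" ([left, top, right, bottom] in pixels, round what is visible of it).
The state is a dict: "time": time; "joint_positions": joint angles; "qd": joint speeds; "joint_torque": joint torques, N m; "position": TCP position; "ee_rot": TCP orientation; "force": force on the tool from outside, world axes, zero at the start; "wrist_torque": the same for the moment, N m; "width": opening from 0.0 (shut) to 1.0 (fully open).
Only numpy, scipy, OpenCV 4.12 (cv2) and the standard library are available. Lean on these libraries where they do the work, as an engineer would, in place of code of your own. Each camera call takes 0.05 s, during which the arm holds its last target.

## Working session

There is one attempt and no reset: what is moved stays moved. The work goes in short steps, Python scripts to look and compute and a tool call to move; the robot and the scene stay as the last step left them, time stands still between calls to the robot, and variables do not carry over. Pictures are saved under pics/ and viewed, and the job is handed in when it is done.

Besides the shell and the picture viewer there is one more tool, called after "Call:" by a JSON object that holds its "op" and its "data", one argument or row to a line. arm_command: Moves the arm, as the interface text tells. Its arguments: {"type":"object","properties":{"motion":{"type":"array"},"force":{"type":"number"}},"required":["motion"]}

```bash
ls; mkdir -p pics; python3 - <<'E'
from cell import bot,camera,order,regions_of
import cv2,numpy as np
print(bot.read_state(), bot.tcp_to_grasp)
for n in ["scene","top"]:
    p=camera(n); cv2.imwrite(f"pics/{n}0.png",p["pixels"][:,:,::-1]); print(n,p["mtx"].tolist(),p["extrinsics"].round(4).tolist())
    np.savez(f"{n}0.npz",**{k:p[k] for k in ("pixels","range_z","mtx","extrinsics")})
    for name in ["wheel_axis","handle_mid","pointer_tip","press","wheel_base","wheel"]:
        for r in regions_of(p,name)[:2]: print(name,r["confidence"],r["extent"],r["mask"].sum())
E
```

```text
pics
{'time': 0.0, 'joint_positions': array([ 1.08178267,  0.52201637, -0.03629256,  1.5999673 ,  0.02118199,
        1.02108772, -0.1127591 ]), 'qd': array([-0.00028656,  0.00024655,  0.00011437,  0.0011911 ,  0.00034593,
       -0.00047301,  0.00094471]), 'joint_torque': array([-2.46421459e-04, -9.27081800e+01,  1.97941236e+00, -3.69920683e+01,
        1.78168580e-02,  8.18714179e-03,  2.62811579e-05]), 'position': array([ 0.25399919, -0.57071558,  0.23073922]), 'ee_rot': array([-5.25697563e-04,  9.78155230e-01,  2.07875075e-01, -1.51946345e-04]), 'force': array([ 0.29871283, -0.2599963 , -0.22754494]), 'wrist_torque': array([ 0.03459462, -0.01829938, -0.03648228]), 'width': 0.9965350373463786} 0.0187
scene [[520.6903499601613, 0.0, 320.7116906839003], [0.0, 520.6903499601613, 237.0913271470088], [0.0, 0.0, 1.0]] [[-0.1256, 0.6076, -0.7842, 1.5859], [0.9921, 0.0725, -0.1027, 0.1744], [-0.0056, -0.7909, -0.6119, 0.9382], [0.0, 0.0, 0.0, 1.0]]
wheel_axis 0.81 [253.2, 201.4, 322.0, 231.5] 1156
handle_mid 0.72 [254.1, 199.5, 308.5, 231.6] 1005
pointer_tip 0.67 [252.7, 197.9, 316.5, 232.9] 1196
press 0.85 [230.2, 214.1, 334.3, 305.3] 6463
wheel_base 0.73 [254.6, 197.6, 315.5, 230.8] 1265
wheel 0.67 [255.3, 198.2, 308.1, 233.1] 880
top [[566.2789562961686, 0.0, 313.3025906383969], [0.0, 566.2789562961686, 225.8768900002576], [0.0, 0.0, 1.0]] [[0.0108, -0.9813, 0.192, 0.3706], [-0.9998, -0.0069, 0.0207, 0.0564], [-0.019, -0.1922, -0.9812, 1.2485], [0.0, 0.0, 0.0, 1.0]]
wheel_axis 0.93 [335.0, 211.3, 422.2, 282.1] 2567
handle_mid 0.8 [346.7, 212.3, 421.1, 284.7] 2328
pointer_tip 0.65 [332.9, 210.7, 422.1, 282.7] 2622
press 0.65 [319.4, 208.9, 447.8, 311.1] 7628
wheel_base 0.56 [334.8, 211.9, 426.4, 281.7] 2640
wheel 0.87 [351.5, 211.2, 423.0, 283.5] 2179
```

```bash
python3 - <<'E'
import cv2,numpy as np
for n,(a,b,c,d) in {"scene":(180,150,380,300),"top":(280,170,480,320)}.items():
    im=cv2.imread(f"pics/{n}0.png")
    cv2.imwrite(f"pics/{n}0z.png",cv2.resize(im[b:d,a:c],None,fx=4,fy=4,interpolation=cv2.INTER_CUBIC))
E
```

```text
(no output)
```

View pics/top0.png

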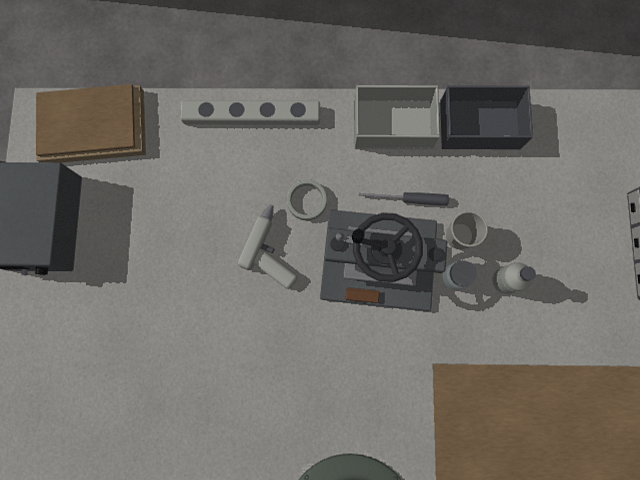

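View pics/scene0.png

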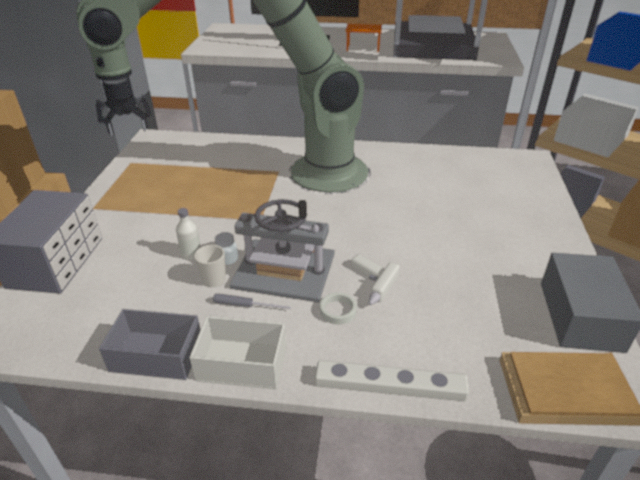

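```bash
sleep 1
```

```text
(no output)
```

View pics/top0z.png

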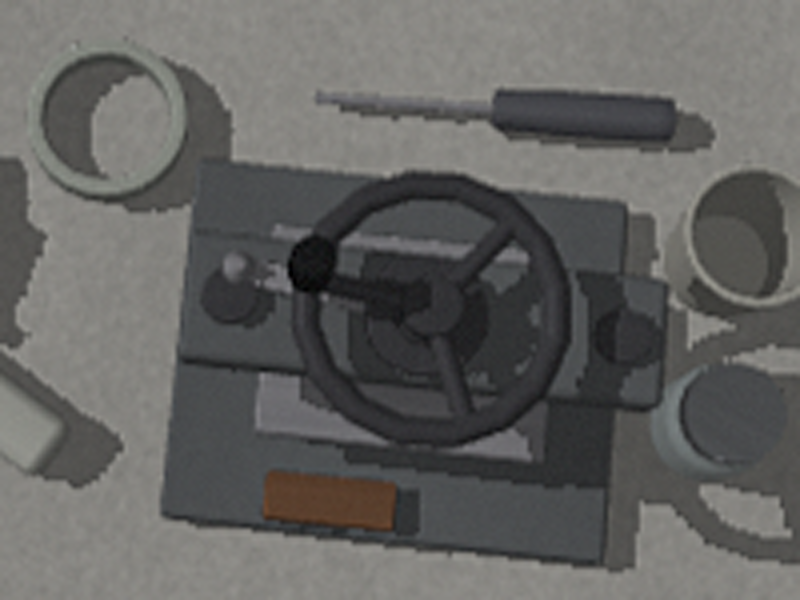

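View pics/scene0z.png

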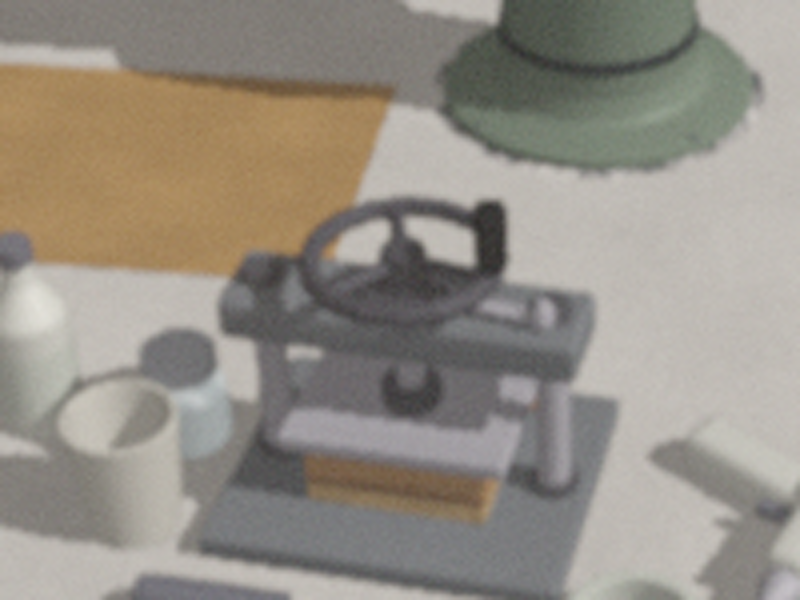

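The top view shows the wheel centred near px (388,247), the handle's top at (358,235), and the pointer's cone at (339,236) on the robot's left (+y) side. Next I'll fit these from the depth data.

```bash
cat > h.py <<'E'
import numpy as np,cv2
def cloud(p):
    K=p["mtx"];T=p["extrinsics"];z=p["range_z"]
    v,u=np.mgrid[:480,:640]
    P=np.stack([(u-K[0,2])/K[0,0]*z,(v-K[1,2])/K[1,1]*z,z],-1)
    W=P@T[:3,:3].T+T[:3,3]; W[z<=0]=np.nan
    return W
def ray(p,u,v,h):
    K=p["mtx"];T=p["extrinsics"]
    d=T[:3,:3]@np.array([(u-K[0,2])/K[0,0],(v-K[1,2])/K[1,1],1]); o=T[:3,3]
    return o+d*(h-o[2])/d[2]
E
python3 - <<'E'
from h import *
from scipy.optimize import least_squares
for n in ["top","scene"]:
    p=np.load(n+"0.npz"); W=cloud(p)
    c0=ray(np.load("top0.npz"),388,247,0.188)
    d=np.hypot(W[...,0]-c0[0],W[...,1]-c0[1])
    m=(W[...,2]>0.18)&(W[...,2]<0.205)&(d<0.085)&(d>0.045)
    P=W[m]; f=lambda q:np.hypot(P[:,0]-q[0],P[:,1]-q[1])-q[2]
    r=least_squares(f,[c0[0],c0[1],.06],loss="soft_l1",f_scale=.003)
    print(n,"c0",c0,"fit",r.x,len(P),np.median(P[:,2]))
    m=(W[...,2]>0.21)&(d<0.1); H=W[m]; print("handle",len(H),H.mean(0),H.min(0),H.max(0))
    m=(W[...,2]>0.236)&(d<0.1); H=W[m]; print("htop",len(H),H.mean(0))
p=np.load("top0.npz")
print("handle top ray",ray(p,280+312/4,170+262/4,.243),"pointer",ray(p,280+237/4,170+263/4,.180),"axis",ray(p,388,247,.195))
p=np.load("scene0.npz"); print("pointer scene",ray(p,180+545/4,150+303/4,.178),"htop",ray(p,180+490/4,150+206/4,.243))
E
```

```text
top c0 [ 0.53852462 -0.06288361  0.188     ] fit [ 0.53879674 -0.06115574  0.05893324] 1424 0.19431440746128037
handle 139 [ 0.55175881 -0.00280105  0.23868359] [ 0.54337373 -0.01433046  0.21150827] [0.56309667 0.00705791 0.2503907 ]
htop 110 [ 0.55325346 -0.00338505  0.24252926]
scene c0 [ 0.53852462 -0.06288361  0.188     ] fit [ 0.54864983 -0.06239573  0.05917956] 611 0.1908941420213589
handle 121 [ 0.56487548 -0.00411403  0.22926281] [ 0.55213835 -0.01496129  0.21036908] [0.57292475 0.00522271 0.24278548]
htop 44 [ 0.56240707 -0.00452296  0.23997005]
handle top ray [ 0.55035154 -0.00310041  0.243     ] pointer [0.56086023 0.02903    0.18      ] axis [ 0.5374164  -0.06209637  0.195     ]
pointer scene [0.56772709 0.03019701 0.178     ] htop [ 0.56189318 -0.00308804  0.243     ]
```

```bash
cat >> h.py <<'E'
from scipy.spatial.transform import Rotation as R
def pose(s):
    q=s["ee_rot"]; return np.array(s["position"]),R.from_quat([q[1],q[2],q[3],q[0]])
def plan(s,targets,yaw,nrot=10):
    """targets: list of world pts per row; final tool-x yaw (deg), tool down"""
    p,r=pose(s)
    Rf=R.from_matrix(np.array([[np.cos(yaw),np.sin(yaw),0],[np.sin(yaw),-np.cos(yaw),0],[0,0,-1]]).T)if 0 else None
    y=np.radians(yaw); X=np.array([np.cos(y),np.sin(y),0]);Y=np.array([np.sin(y),-np.cos(y),0]);Rf=R.from_matrix(np.stack([X,Y,[0,0,-1]],1))
    rv=(r.inv()*Rf).as_rotvec()
    rows=[]
    for i,t in enumerate(targets):
        d=r.inv().apply(np.array(t)-p)*100
        w=rv/nrot if i<nrot else rv*0
        rows.append(np.r_[d,np.degrees(w)].round(2).tolist()+[255]); p=np.array(t); r=r*R.from_rotvec(w)
    print(rows)
E
python3 - <<'E'
from h import *; from cell import bot
s=bot.read_state();p,r=pose(s)
a=np.array([.254,-.571,.38]);b=np.array([.50,-.06,.42])
k=np.linspace(0,1,18)
pts=[p+(a-p)*i/3 for i in(1,2,3)]+[a+(b-a)*i/15 for i in range(1,16)]+[b,b]
plan(s,pts,77,18)
E
```

```text
[[-0.01, -0.0, -4.96, 0.0, -0.0, -2.94, 255], [-0.01, -0.0, -4.96, 0.0, -0.0, -2.94, 255], [-0.01, -0.0, -4.96, 0.0, -0.0, -2.94, 255], [3.22, -1.97, -0.27, 0.0, -0.0, -2.94, 255], [3.32, -1.81, -0.27, 0.0, -0.0, -2.94, 255], [3.41, -1.63, -0.27, 0.0, -0.0, -2.94, 255], [3.49, -1.45, -0.27, 0.0, -0.0, -2.94, 255], [3.56, -1.27, -0.27, 0.0, -0.0, -2.94, 255], [3.62, -1.09, -0.27, 0.0, -0.0, -2.94, 255], [3.67, -0.9, -0.27, 0.0, -0.0, -2.94, 255], [3.71, -0.71, -0.27, 0.0, -0.0, -2.94, 255], [3.74, -0.52, -0.27, 0.0, -0.0, -2.94, 255], [3.77, -0.33, -0.27, 0.0, -0.0, -2.94, 255], [3.78, -0.13, -0.27, 0.0, -0.0, -2.94, 255], [3.78, 0.06, -0.27, 0.0, -0.0, -2.94, 255], [3.77, 0.26, -0.27, 0.0, -0.0, -2.94, 255], [3.75, 0.45, -0.27, 0.0, -0.0, -2.94, 255], [3.73, 0.64, -0.27, 0.0, -0.0, -2.94, 255], [0.0, -0.0, 0.0, 0.0, -0.0, -0.0, 255], [0.0, 0.0, 0.0, 0.0, -0.0, -0.0, 255]]
```

Call:
{"op": "arm_command", "data": {
  "motion": [
    [[0,0,-5,0,0,-3,255],[0,0,-5,0,0,-3,255],[0,0,-5,0,0,-3,255],[3.2,-2.0,-0.3,0,0,-3,255],[3.3,-1.8,-0.3,0,0,-3,255],[3.4,-1.6,-0.3,0,0,-3,255],[3.5,-1.4,-0.3,0,0,-3,255],[3.6,-1.3,-0.3,0,0,-3,255],[3.6,-1.1,-0.3,0,0,-3,255],[3.7,-0.9,-0.3,0,0,-3,255]]
  ]
}}

```text
time: 1.95
position: [0.3671, -0.3252, 0.4078]
ee_rot: [0.0, 0.888, 0.46, -0.0]
force: [0.3, -0.3, 0.4]
width: -0.004
```

```bash
python3 - <<'E'
from h import *; from cell import bot
s=bot.read_state();p,r=pose(s);print(p,r.as_matrix().round(3).tolist(),s["joint_positions"],s["time"])
b=np.array([.50,-.06,.42])
plan(s,[p+(b-p)*i/9 for i in range(1,10)]+[b],77,9)
E
```

```text
[ 0.36705254 -0.32518289  0.40775906] [[0.578, 0.816, -0.0], [0.816, -0.578, -0.001], [-0.001, 0.0, -1.0]] [ 0.827538    0.16202393 -0.26159424  1.66886567  0.04393721  1.31598859
 -0.05757595] 1.95
[[3.26, -0.5, -0.14, 0.0, 0.01, -2.48, 255], [3.28, -0.35, -0.14, 0.0, 0.01, -2.48, 255], [3.29, -0.21, -0.14, 0.0, 0.01, -2.48, 255], [3.3, -0.07, -0.14, 0.0, 0.01, -2.48, 255], [3.3, 0.07, -0.14, 0.0, 0.01, -2.48, 255], [3.29, 0.21, -0.14, 0.0, 0.01, -2.48, 255], [3.28, 0.36, -0.14, 0.0, 0.01, -2.48, 255], [3.26, 0.5, -0.14, 0.0, 0.01, -2.48, 255], [3.23, 0.64, -0.14, 0.0, 0.01, -2.48, 255], [0.0, 0.0, 0.0, 0.0, 0.0, -0.0, 255]]
```

Call:
{"op": "arm_command", "data": {
  "motion": [
    [[3.3,-0.5,-0.1,0,0,-2.5,255],[3.3,-0.3,-0.1,0,0,-2.5,255],[3.3,-0.2,-0.1,0,0,-2.5,255],[3.3,0,-0.1,0,0,-2.5,255],[3.3,0.1,-0.1,0,0,-2.5,255],[3.3,0.2,-0.1,0,0,-2.5,255],[3.3,0.4,-0.2,0,0,-2.5,255],[3.3,0.5,-0.2,0,0,-2.5,255],[3.2,0.6,-0.2,0,0,-2.5,255],[0,0,0,0,0,0,255]]
  ]
}}

```text
time: 3.2
position: [0.5036, -0.0468, 0.4215]
ee_rot: [0.002, 0.776, 0.631, 0.0]
force: [-1.0, -1.7, 0.2]
width: -0.003
```

```bash
python3 - <<'E'
from h import *; from cell import bot,camera
s=bot.read_state();p,r=pose(s);print(p,r.as_matrix().round(3).tolist(),s["joint_positions"],s["time"])
for n in ["wrist","top","scene"]:
    c=camera(n); cv2.imwrite(f"pics/{n}1.png",c["pixels"][:,:,::-1]); np.savez(f"{n}1.npz",**{k:c[k] for k in ("pixels","range_z","mtx","extrinsics")})
    print(n,c["extrinsics"].round(3).tolist())
E
```

```text
[ 0.50358639 -0.04680125  0.42145202] [[0.205, 0.979, 0.003], [0.979, -0.204, -0.003], [-0.002, 0.004, -1.0]] [ 0.41897916  0.20562007 -0.54010027  1.59987131  0.11049149  1.36315005
 -0.34030214] 3.2
wrist [[0.979, -0.195, -0.063, 0.52], [-0.205, -0.927, -0.314, 0.035], [0.003, 0.32, -0.947, 0.563], [0.0, 0.0, 0.0, 1.0]]
top [[0.011, -0.981, 0.192, 0.371], [-1.0, -0.007, 0.021, 0.056], [-0.019, -0.192, -0.981, 1.249], [0.0, 0.0, 0.0, 1.0]]
scene [[-0.126, 0.608, -0.784, 1.586], [0.992, 0.073, -0.103, 0.174], [-0.006, -0.791, -0.612, 0.938], [0.0, 0.0, 0.0, 1.0]]
```

View pics/wrist1.png

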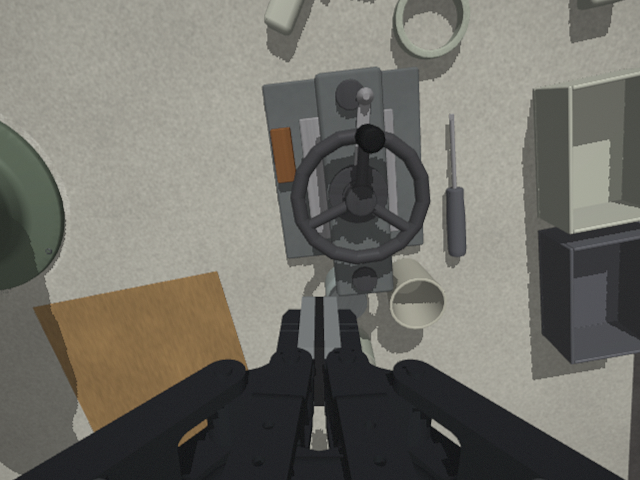

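View pics/scene1.png

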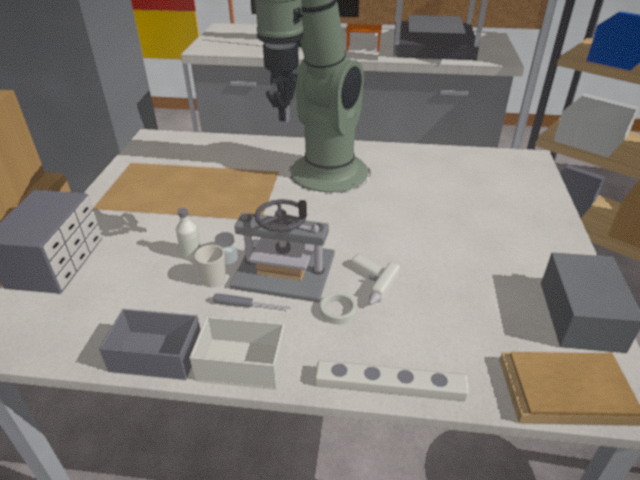

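The wrist view shows the rim centred near (361,196), the handle's top at (370,138), the pointer's tip at (365,94), and the closed fingers ending near (320,297).

```bash
python3 - <<'E'
from h import *
from scipy.optimize import least_squares
c=np.load("wrist1.npz")
def proj(c,P):
    T=np.linalg.inv(c["extrinsics"]);q=T[:3,:3]@P+T[:3,3];k=c["mtx"]@q;return k[:2]/k[2]
tcp=np.array([.50359,-.0468,.42145])
for n in("wrist","top","scene"): print(n,proj(np.load(n+"1.npz"),tcp))
# image rim centre by intensity ring: depth based
W=cloud(c)
c0=ray(c,361,196,.188);print("ray axis",c0,"handle top",ray(c,370,136,.243),"ptr",ray(c,365,93,.180))
d=np.hypot(W[...,0]-c0[0],W[...,1]-c0[1])
m=(W[...,2]>.185)&(W[...,2]<.205)&(d<.08)&(d>.045);P=W[m]
f=lambda q:np.hypot(P[:,0]-q[0],P[:,1]-q[1])-q[2]
print(least_squares(f,[c0[0],c0[1],.06],loss="soft_l1",f_scale=.002).x,len(P))
m=(W[...,2]>.236)&(d<.1);H=W[m];print("htop",H.mean(0),(H.min(0)+H.max(0))/2,H.max(0)-H.min(0))
for n in("top","scene"):
    im=cv2.imread(f"pics/{n}1.png");u,v=proj(np.load(n+"1.npz"),tcp).astype(int)
    cr=im[v-40:v+40,u-50:u+50].copy();cr=cv2.resize(cr,None,fx=6,fy=6,interpolation=cv2.INTER_CUBIC)
    uv=(proj(np.load(n+"1.npz"),tcp)-[u-50,v-40]+.5)*6;cv2.circle(cr,tuple(uv.astype(int)),4,(0,0,255),1);cv2.imwrite(f"pics/{n}1z.png",cr)
E
```

```text
wrist [319.54207787 320.28063883]
top [394.89584846 245.69588932]
scene [285.36126762 120.9351971 ]
ray axis [ 0.54269237 -0.05810467  0.188     ] handle top [0.55436155 0.00092697 0.243     ] ptr [0.56293008 0.03223549 0.18      ]
[ 0.54090082 -0.05842512  0.05846106] 5457
htop [ 0.50601423 -0.03514795  0.48234285] [ 0.50759915 -0.02635372  0.37279981] [0.11632997 0.06985912 0.27343189]
```

View pics/top1z.png

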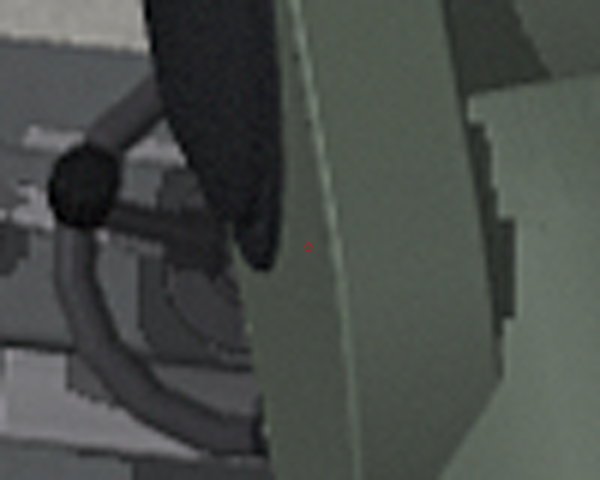

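View pics/scene1z.png

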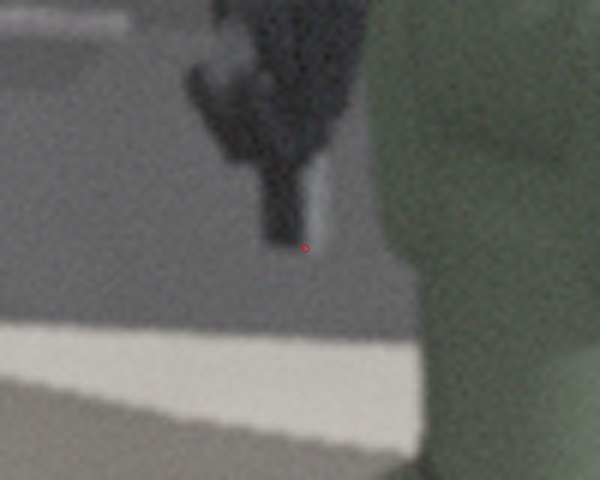

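Call:
{"op": "arm_command", "data": {
  "motion": [
    [[1,-0.1,0.5,0,0,0,255],[1,-0.1,1.5,0,0,0,255],[1,-0.1,2,0,0,0,255],[1,-0.1,2,0,0,0,255],[0.6,-0.1,2,0,0,0,255],[0.5,-0.2,2,0,0,0,255],[0.3,0,2,0,0,0,255],[0,0,2,0,0,0,255],[0,0,1,0,0,0,255],[0,0,0,0,0,0,255]]
  ]
}}

```text
time: 4.6
position: [0.5043, 0.0081, 0.2594]
ee_rot: [0.001, 0.778, 0.628, -0.002]
force: [0.7, -0.7, 0.7]
width: 0.003
```

```bash
cat > look.py <<'E'
import sys
from h import *; from cell import bot,camera
k=sys.argv[1]; s=bot.read_state();p,r=pose(s);M=r.as_matrix()
print(p.round(4),"yaw",np.degrees(np.arctan2(M[1,0],M[0,0])).round(2),"z",M[:,2].round(3),s["force"].round(2),s["time"])
A=np.array([.540,-.060,.188]);print("rel axis in tool cm",(r.inv().apply(p-A)*100).round(2))
for n in sys.argv[2:]:
    c=camera(n); cv2.imwrite(f"pics/{n}{k}.png",c["pixels"][:,:,::-1]); np.savez(f"{n}{k}.npz",**{q:c[q] for q in ("pixels","range_z","mtx","extrinsics")})
E
python3 look.py 2 wrist scene; python3 - <<'E'
import cv2
im=cv2.imread("pics/scene2.png");cv2.imwrite("pics/scene2z.png",cv2.resize(im[130:280,200:400],None,fx=4,fy=4,interpolation=cv2.INTER_CUBIC))
E
```

```text
[0.5043 0.0081 0.2594] yaw 77.79 z [-0.002 -0.003 -1.   ] [ 0.68 -0.72  0.68] 4.6
rel axis in tool cm [ 5.88 -4.94 -7.15]
```

View pics/wrist2.png

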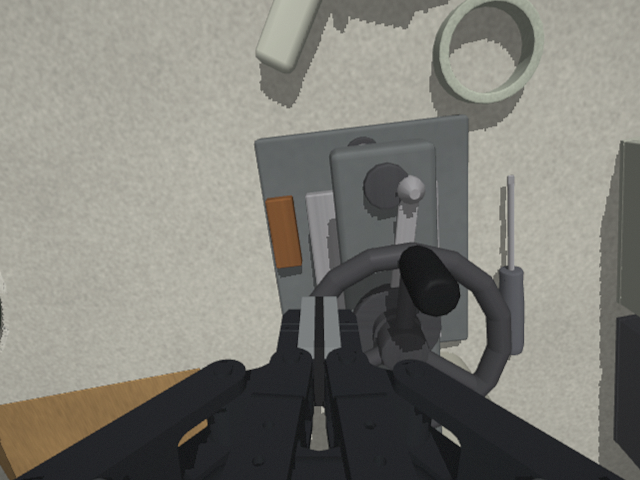

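View pics/scene2z.png

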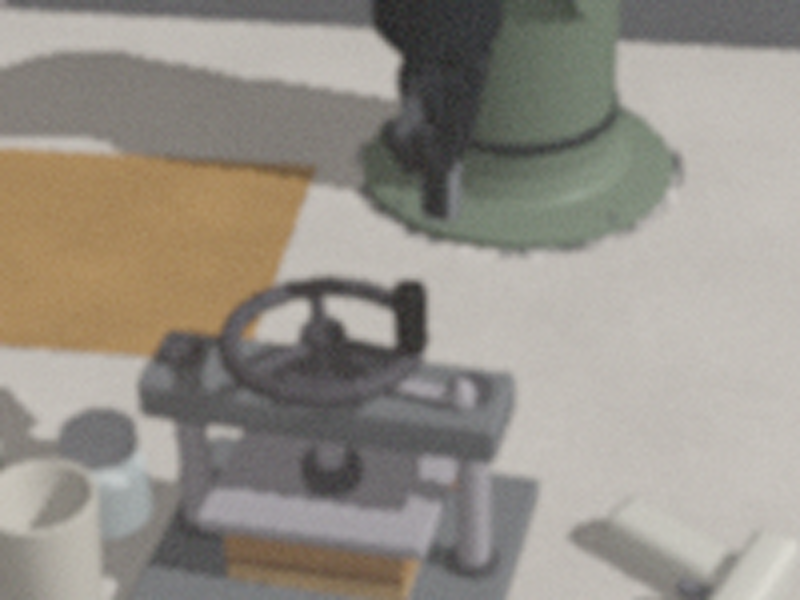

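```bash
python3 - <<'E'
from h import *
c=np.load("wrist2.npz");print(c["mtx"][0,0])
print("htop",ray(c,438,291,.243),"ptr",ray(c,411,185,.180))
W=cloud(c); print("finger surf",W[330,[290,310,335,350]],W[300,[310,335]])
m=(W[...,2]>.225)&(W[...,2]<.25);u=np.arange(640)[None,:]*np.ones((480,1));m&=(u>395);H=W[m];print(len(H),H.min(0),H.max(0)); H=H[H[:,2]>.24];print("top",len(H),(H.min(0)+H.max(0))/2,H.mean(0))
A=np.array([.54,-.06]);d=np.hypot(*(W[...,:2]-A).transpose(2,0,1))
m=(W[...,2]>.186)&(W[...,2]<.2)&(d>.045)&(d<.08)&(u>360);P=W[m]
from scipy.optimize import least_squares
f=lambda q:np.hypot(P[:,0]-q[0],P[:,1]-q[1])-q[2]
print(least_squares(f,[*A,.06],loss="soft_l1",f_scale=.002).x,len(P))
E
```

```text
402.59051324320916
htop [0.55563819 0.00197654 0.243     ] ptr [0.56214629 0.03515049 0.18      ]
finger surf [[0.49603462 0.01832622 0.27973766]
 [0.50389335 0.02105472 0.28668585]
 [0.51190357 0.01964358 0.28718265]
 [0.51628847 0.01359146 0.27916109]] [[0.50350181 0.02137979 0.2664118 ]
 [0.5126484  0.01955949 0.2666968 ]]
2207 [ 0.54475292 -0.01166888  0.22500857] [0.56634538 0.00905069 0.24434545]
top 1325 [ 0.55535825 -0.00184032  0.24217279] [ 0.5551734  -0.00105485  0.24200279]
[ 0.54120753 -0.05563737  0.05788709] 5294
```

```bash
cat >> h.py <<'E'
A=np.array([.541,-.058]); Y0=77.8
X_=np.array([np.cos(np.radians(Y0)),np.sin(np.radians(Y0))]);Y_=np.array([X_[1],-X_[0]])
HX,HY,RH=.011,.0145,.011
def sdf(q): # rounded-rect distance, q = handle rel to TCP in tool frame
    a=np.abs(q)-[HX,HY]; return np.linalg.norm(np.maximum(a,0))+min(a.max(),0)-RH
from scipy.optimize import brentq
def tcp_at(th):
    t=np.array([-np.sin(th),np.cos(th)]);h=.06*np.array([np.cos(th),np.sin(th)])
    s=brentq(lambda s:sdf(t*s),.015,.05); return h-s*t
def tool_rel(p): d=p[:2]-A; return np.array([d@X_,d@Y_])
def wheel_from(p): # contact angle: smallest th ahead of TCP w/o penetration
    q=tool_rel(p); a=np.arctan2(q[1],q[0])
    f=lambda th:sdf(.06*np.array([np.cos(th),np.sin(th)])-q)
    return brentq(f,a,a+1.5)
def push(s,th_prev,dth,n,z=.208,rows=10):
    p,r=pose(s); th=wheel_from(p); th+=2*np.pi*np.round((th_prev-th)/2/np.pi); print("th now",th, "z",p[2])
    pts=[]
    for i in range(1,rows+1):
        k=tcp_at(th+dth*min(i,n)/n); w=A+k[0]*X_+k[1]*Y_; pts.append(np.r_[w,p[2]+(z-p[2])*min(i/3,1)])
    plan(s,pts,Y0,3)
E
python3 -c "
from h import *
print(tcp_at(0),tool_rel(np.array([.5043,.0081])))"
```

```text
[ 0.06   -0.0255] [ 0.05685157 -0.04983973]
```

Call:
{"op": "arm_command", "data": {
  "motion": [
    [[0,0,1,0,0,0,255],[0,0,1.2,0,0,0,255],[0,0,1.2,0,0,0,255],[0,0,1,0,0,0,255],[0,0,0.5,0,0,0,255],[0.1,0.4,0.1,0,0,0,255],[0.1,0.5,0,0,0,0,255],[0,0.5,0,0,0,0,255],[0,0.3,0,0,0,0,255],[0,0,0,0,0,0,255]]
  ]
}}

```text
time: 5.95
position: [0.524, 0.0061, 0.208]
ee_rot: [0.002, 0.779, 0.628, -0.0]
force: [-0.2, -0.7, 0.2]
width: 0.001
```

```bash
python3 look.py 3 wrist; python3 - <<'E'
from h import *;from cell import bot
push(bot.read_state(),0,.75,10)
E
```

```text
[0.524  0.0061 0.208 ] yaw 77.74 z [ 0.002 -0.003 -1.   ] [-0.19 -0.66  0.17] 5.95
rel axis in tool cm [ 6.11 -2.96 -2.03]
th now -0.07940463119743864 z 0.2080301417260122
[[0.08, 0.45, 0.0, 0.05, 0.05, -0.02, 255], [0.18, 0.45, 0.0, 0.05, 0.05, -0.02, 255], [0.15, 0.45, 0.0, 0.05, 0.05, -0.02, 255], [0.12, 0.44, 0.0, 0.0, 0.0, -0.0, 255], [0.09, 0.43, 0.0, 0.0, 0.0, -0.0, 255], [0.07, 0.43, 0.0, 0.0, 0.0, -0.0, 255], [0.05, 0.42, 0.0, 0.0, 0.0, -0.0, 255], [0.01, 0.44, 0.0, 0.0, 0.0, -0.0, 255], [-0.04, 0.47, 0.0, 0.0, 0.0, -0.0, 255], [-0.09, 0.49, 0.0, 0.0, 0.0, -0.0, 255]]
```

View pics/wrist3.png

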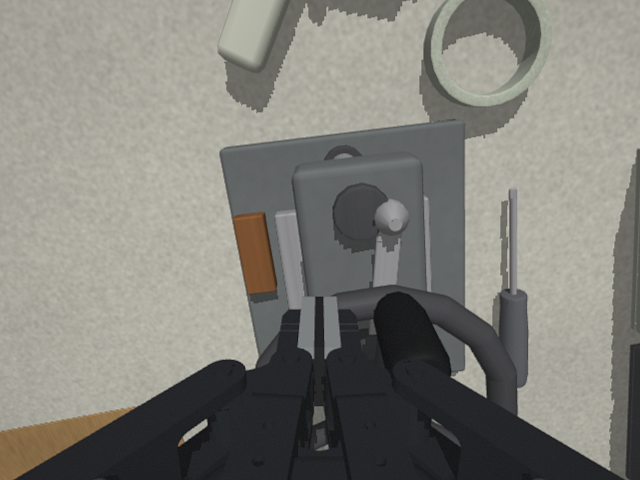

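```bash
python3 - <<'E'
from h import *
c=np.load("wrist3.npz");W=cloud(c)
for u,v in [(345,340),(355,315),(355,350),(365,362),(385,365),(405,366),(420,372),(440,385),(420,340),(435,350)]:
    w=W[v,u]; d=w[:2]-np.array([.524,.0061]); print((u,v),w.round(3),"tool xy rel tcp",(d@X_).round(4),(d@Y_).round(4))
E
```

```text
(345, 340) [0.534 0.012 0.234] tool xy rel tcp 0.0081 0.0084
(355, 315) [0.539 0.012 0.22 ] tool xy rel tcp 0.0089 0.013
(355, 350) [0.537 0.017 0.248] tool xy rel tcp 0.0137 0.0104
(365, 362) [0.539 0.016 0.253] tool xy rel tcp 0.0129 0.0128
(385, 365) [0.545 0.001 0.236] tool xy rel tcp -0.0007 0.0219
(405, 366) [0.55  0.015 0.256] tool xy rel tcp 0.0139 0.0235
(420, 372) [0.553 0.015 0.26 ] tool xy rel tcp 0.0151 0.0265
(440, 385) [0.557 0.013 0.263] tool xy rel tcp 0.0134 0.0311
(420, 340) [0.558 0.008 0.237] tool xy rel tcp 0.0095 0.0326
(435, 350) [0.562 0.005 0.239] tool xy rel tcp 0.007 0.0372
```

Call:
{"op": "arm_command", "data": {
  "motion": [
    [[0.1,0.3,-0.5,0,0,0,255],[0.1,0.3,-0.4,0,0,0,255],[0.1,0.3,0,0,0,0,255],[0.1,0.3,0,0,0,0,255],[0.1,0.3,0,0,0,0,255],[0.1,0.3,0,0,0,0,255],[0.1,0.3,0,0,0,0,255],[0,0.3,0,0,0,0,255],[0,0.3,0,0,0,0,255],[0,0,0,0,0,0,255]]
  ]
}}

```text
time: 7.25
position: [0.5534, 0.0081, 0.2178]
ee_rot: [0.001, 0.778, 0.628, -0.0]
force: [-0.6, 0.7, 1.4]
width: 0.001
```

```bash
python3 look.py 4 wrist; python3 - <<'E'
from h import *;from cell import bot
push(bot.read_state(),0,.75,10,z=.217)
E
```

```text
[0.5534 0.0081 0.2178] yaw 77.79 z [ 0.001 -0.003 -1.   ] [-0.59  0.71  1.36] 7.25
rel axis in tool cm [ 6.93 -0.13 -3.  ]
th now 0.4022321147696964 z 0.2178839527551691
[[-0.08, 0.42, 0.03, 0.04, 0.05, -0.0, 255], [-0.01, 0.45, 0.03, 0.04, 0.05, -0.0, 255], [-0.06, 0.48, 0.03, 0.04, 0.05, -0.0, 255], [-0.11, 0.49, -0.0, 0.0, 0.0, -0.0, 255], [-0.17, 0.5, -0.0, 0.0, 0.0, -0.0, 255], [-0.22, 0.51, 0.0, 0.0, 0.0, -0.0, 255], [-0.29, 0.5, 0.0, 0.0, 0.0, -0.0, 255], [-0.35, 0.49, 0.0, 0.0, 0.0, -0.0, 255], [-0.39, 0.45, 0.0, 0.0, 0.0, -0.0, 255], [-0.4, 0.4, 0.0, 0.0, 0.0, -0.0, 255]]
```

View pics/wrist4.png

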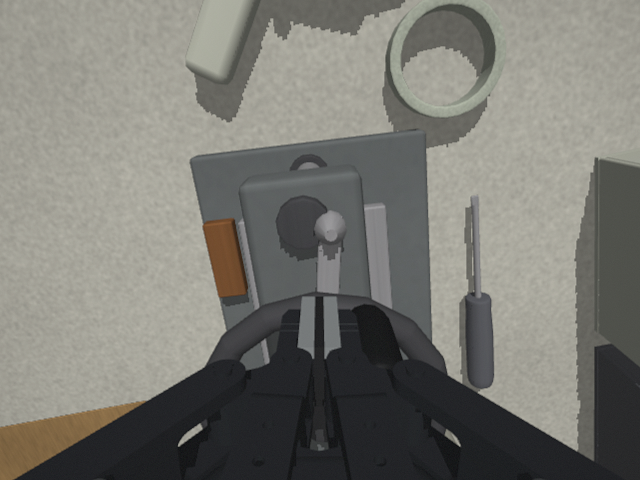

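The handle is moving along the outside of the finger, and the force is about 1 N. I'll continue.

Call:
{"op": "arm_command", "data": {
  "motion": [
    [[-0.1,0.4,0,0,0,0,255],[-0.1,0.4,0,0,0,0,255],[-0.1,0.5,0,0,0,0,255],[-0.1,0.5,0,0,0,0,255],[-0.2,0.5,0,0,0,0,255],[-0.2,0.5,0,0,0,0,255],[-0.3,0.5,0,0,0,0,255],[-0.3,0.5,0,0,0,0,255],[-0.4,0.5,0,0,0,0,255],[-0.4,0.4,0,0,0,0,255]]
  ]
}}

```text
time: 8.55
position: [0.5975, -0.0252, 0.2179]
ee_rot: [0.001, 0.778, 0.628, -0.0]
force: [0.7, 3.2, -0.7]
width: -0.0
```

```bash
python3 look.py 5 wrist scene; python3 - <<'E'
from h import *;from cell import bot
push(bot.read_state(),1,.8,10,z=.217)
im=cv2.imread("pics/scene5.png");cv2.imwrite("pics/scene5z.png",cv2.resize(im[130:280,200:400],None,fx=4,fy=4,interpolation=cv2.INTER_CUBIC))
E
```

```text
[ 0.5975 -0.0252  0.2179] yaw 77.81 z [ 0.002 -0.002 -1.   ] [ 0.72  3.24 -0.7 ] 8.55
rel axis in tool cm [ 4.61  4.89 -2.98]
th now 1.2056660006562336 z 0.2178016794876947
[[-0.45, 0.27, 0.03, 0.04, 0.05, -0.01, 255], [-0.47, 0.3, 0.03, 0.04, 0.05, -0.01, 255], [-0.47, 0.26, 0.03, 0.04, 0.05, -0.01, 255], [-0.48, 0.22, 0.0, 0.0, 0.0, -0.0, 255], [-0.48, 0.18, 0.0, 0.0, 0.0, -0.0, 255], [-0.48, 0.14, 0.0, 0.0, 0.0, -0.0, 255], [-0.47, 0.11, 0.0, 0.0, 0.0, -0.0, 255], [-0.47, 0.07, 0.0, 0.0, 0.0, -0.0, 255], [-0.46, 0.05, 0.0, 0.0, 0.0, -0.0, 255], [-0.44, 0.02, 0.0, 0.0, 0.0, -0.0, 255]]
```

View pics/scene5z.png

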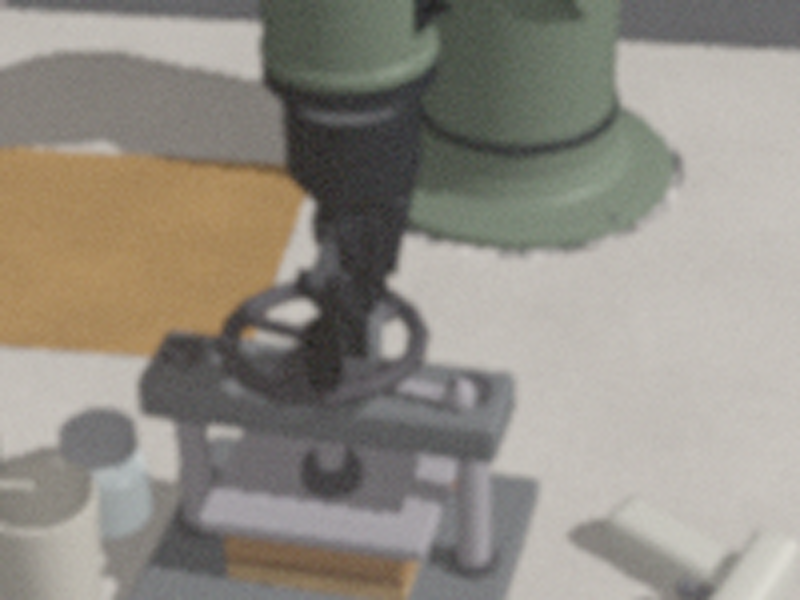

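View pics/wrist5.png

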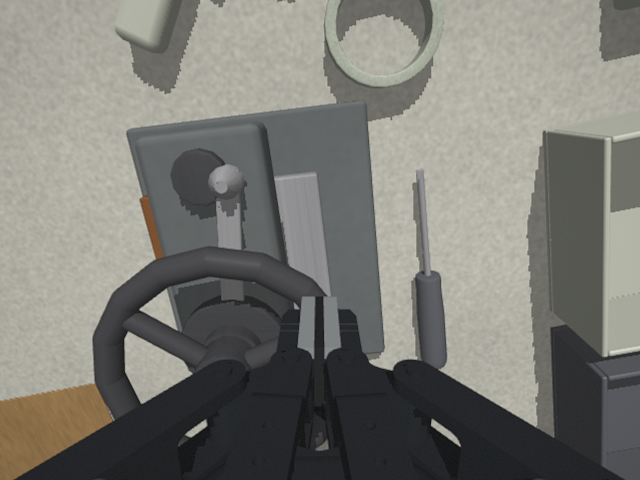

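In the scene view the handle (zoom 322,350) is at the front of the wheel with the fingers behind it, which matches the estimate of about 1.2 rad.

Call:
{"op": "arm_command", "data": {
  "motion": [
    [[-0.4,0.3,0,0,0,0,255],[-0.5,0.3,0,0,0,0,255],[-0.5,0.2,0,0,0,0,255],[-0.5,0.2,0,0,0,0,255],[-0.5,0.2,0,0,0,0,255],[-0.5,0.1,0,0,0,0,255],[-0.5,0.1,0,0,0,0,255],[-0.5,0.1,0,0,0,0,255],[-0.5,0,0,0,0,0,255],[-0.4,0,0,0,0,0,255]]
  ]
}}

```text
time: 9.9
position: [0.6021, -0.0789, 0.2179]
ee_rot: [0.001, 0.778, 0.628, -0.0]
force: [1.9, 3.2, -1.0]
width: -0.002
```

```bash
python3 look.py 6 scene; python3 - <<'E'
from h import *;from cell import bot
push(bot.read_state(),2,.8,10,z=.217)
im=cv2.imread("pics/scene6.png");cv2.imwrite("pics/scene6z.png",cv2.resize(im[130:280,200:400],None,fx=4,fy=4,interpolation=cv2.INTER_CUBIC))
E
```

```text
[ 0.6021 -0.0789  0.2179] yaw 77.78 z [ 0.002 -0.002 -1.   ] [ 1.88  3.15 -0.97] 9.9
rel axis in tool cm [-0.54  6.48 -2.98]
th now 2.098747793850647 z 0.21788060882057503
[[-0.41, 0.04, 0.03, 0.04, 0.05, -0.02, 255], [-0.43, -0.05, 0.03, 0.04, 0.05, -0.02, 255], [-0.45, -0.1, 0.03, 0.04, 0.05, -0.02, 255], [-0.47, -0.16, 0.0, 0.0, 0.0, -0.0, 255], [-0.48, -0.22, 0.0, 0.0, 0.0, -0.0, 255], [-0.47, -0.28, 0.0, 0.0, 0.0, -0.0, 255], [-0.46, -0.34, 0.0, 0.0, 0.0, -0.0, 255], [-0.44, -0.41, 0.0, 0.0, 0.0, -0.0, 255], [-0.4, -0.45, 0.0, 0.0, 0.0, -0.0, 255], [-0.36, -0.46, 0.0, 0.0, 0.0, -0.0, 255]]
```

View pics/scene6z.png

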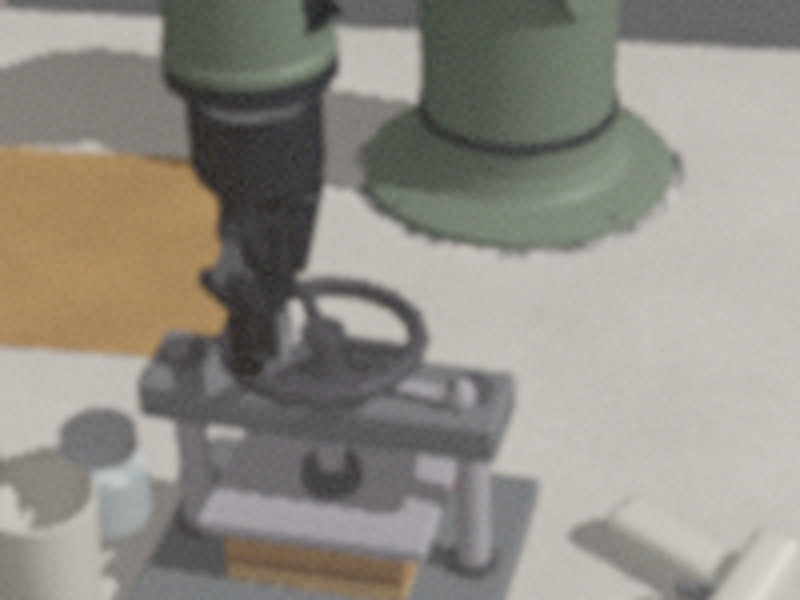

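The handle is now at front-left of the wheel (zoom 243,345), which fits the estimate of about 2.1 rad.

Call:
{"op": "arm_command", "data": {
  "motion": [
    [[-0.4,0,0,0,0,0,255],[-0.4,0,0,0,0,0,255],[-0.5,-0.1,0,0,0,0,255],[-0.5,-0.2,0,0,0,0,255],[-0.5,-0.2,0,0,0,0,255],[-0.5,-0.3,0,0,0,0,255],[-0.5,-0.3,0,0,0,0,255],[-0.4,-0.4,0,0,0,0,255],[-0.4,-0.5,0,0,0,0,255],[-0.4,-0.5,0,0,0,0,255]]
  ]
}}

```text
time: 11.2
position: [0.5662, -0.1215, 0.2181]
ee_rot: [0.002, 0.779, 0.628, -0.0]
force: [2.8, -0.9, -1.9]
width: -0.002
```

```bash
python3 look.py 7 wrist scene; python3 - <<'E'
from h import *;from cell import bot
push(bot.read_state(),3,.8,10,z=.217)
im=cv2.imread("pics/scene7.png");cv2.imwrite("pics/scene7z.png",cv2.resize(im[130:280,200:400],None,fx=4,fy=4,interpolation=cv2.INTER_CUBIC))
E
```

```text
[ 0.5662 -0.1215  0.2181] yaw 77.74 z [ 0.003 -0.004 -1.   ] [ 2.8  -0.89 -1.94] 11.2
rel axis in tool cm [-5.46  3.87 -2.98]
th now 2.9372640590260066 z 0.21814988578779573
[[0.08, -0.47, 0.04, 0.05, 0.06, -0.03, 255], [-0.25, -0.48, 0.04, 0.05, 0.06, -0.03, 255], [-0.21, -0.48, 0.04, 0.05, 0.06, -0.03, 255], [-0.17, -0.48, 0.0, 0.0, 0.0, -0.0, 255], [-0.13, -0.47, 0.0, 0.0, 0.0, -0.0, 255], [-0.1, -0.47, 0.0, 0.0, 0.0, -0.0, 255], [-0.08, -0.46, 0.0, 0.0, 0.0, -0.0, 255], [-0.05, -0.45, 0.0, 0.0, 0.0, -0.0, 255], [-0.01, -0.47, 0.0, 0.0, 0.0, -0.0, 255], [0.04, -0.5, 0.0, 0.0, 0.0, -0.0, 255]]
```

View pics/scene7z.png

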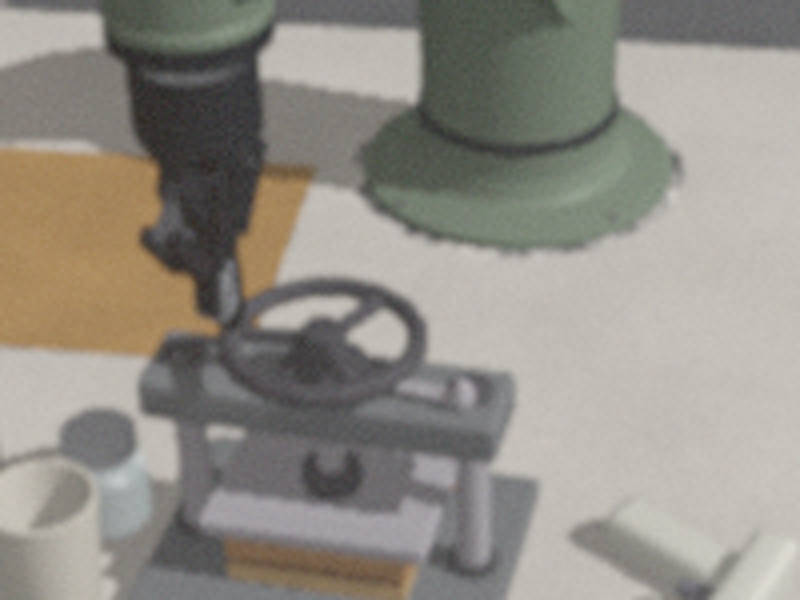

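View pics/wrist7.png

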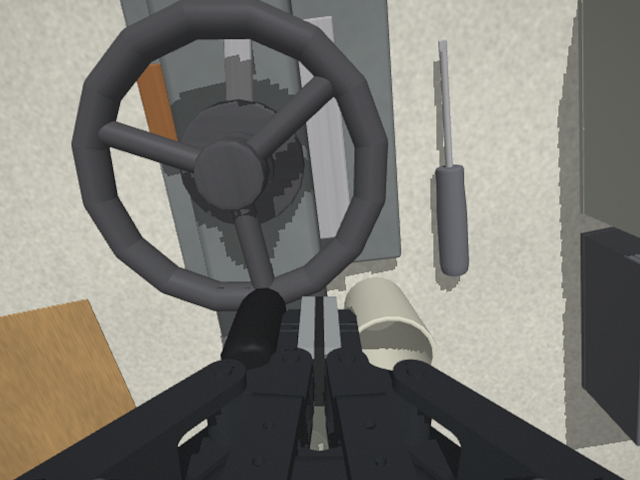

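The wrist view confirms it: the handle (258,300) is almost opposite the pointer arm (238,60), touching the left outer finger face. The estimate is 2.94 rad.

Call:
{"op": "arm_command", "data": {
  "motion": [
    [[0,-0.5,0,0,0,0,255],[-0.2,-0.5,0,0,0,0,255],[-0.2,-0.5,0,0,0,0,255],[-0.2,-0.5,0,0,0,0,255],[-0.1,-0.5,0,0,0,0,255],[-0.1,-0.5,0,0,0,0,255],[-0.1,-0.5,0,0,0,0,255],[0,-0.5,0,0,0,0,255],[0,-0.5,0,0,0,0,255],[0,-0.5,0,0,0,0,255]]
  ]
}}

```text
time: 12.55
position: [0.5118, -0.12, 0.2182]
ee_rot: [0.003, 0.779, 0.627, -0.0]
force: [2.0, -3.0, -0.1]
width: 0.0
```

```bash
python3 look.py 8 wrist; python3 - <<'E'
from h import *;from cell import bot
push(bot.read_state(),3.8,.8,10,z=.217)
E
```

```text
[ 0.5118 -0.12    0.2182] yaw 77.7 z [ 0.003 -0.004 -1.   ] [ 1.97 -3.05 -0.12] 12.55
rel axis in tool cm [-6.48 -1.47 -3.  ]
th now 3.8105001059598194 z 0.21813768785946291
[[0.32, -0.36, 0.04, 0.06, 0.08, -0.03, 255], [0.22, -0.54, 0.04, 0.06, 0.08, -0.03, 255], [0.29, -0.54, 0.04, 0.06, 0.08, -0.03, 255], [0.36, -0.53, -0.0, 0.0, 0.0, -0.0, 255], [0.41, -0.49, -0.0, 0.0, 0.0, -0.0, 255], [0.43, -0.43, -0.0, 0.0, 0.0, -0.0, 255], [0.45, -0.38, -0.0, 0.0, 0.0, -0.0, 255], [0.46, -0.34, -0.0, 0.0, 0.0, -0.0, 255], [0.47, -0.29, -0.0, 0.0, 0.0, -0.0, 255], [0.48, -0.25, -0.0, 0.0, 0.0, -0.0, 255]]
```

View pics/wrist8.png

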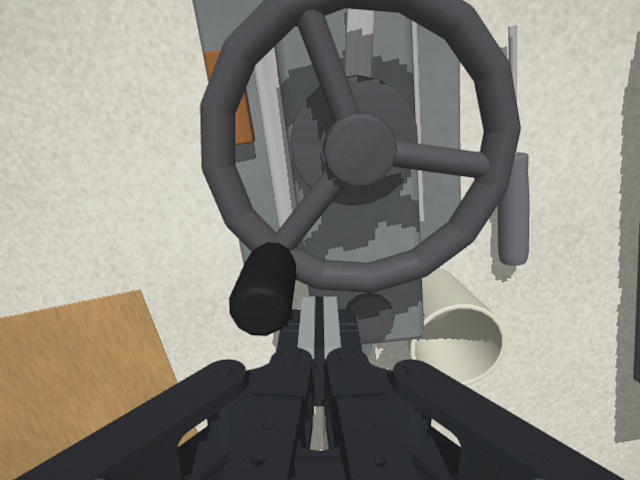

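The spoke leads about 40° past the opposite point, giving 3.83 rad, which matches the estimate.

Call:
{"op": "arm_command", "data": {
  "motion": [
    [[0.3,-0.4,0,0.1,0.1,0,255],[0.2,-0.5,0,0.1,0.1,0,255],[0.3,-0.5,0,0,0,0,255],[0.4,-0.5,0,0,0,0,255],[0.4,-0.5,0,0,0,0,255],[0.4,-0.4,0,0,0,0,255],[0.5,-0.4,0,0,0,0,255],[0.5,-0.3,0,0,0,0,255],[0.5,-0.3,0,0,0,0,255],[0.5,-0.3,0,0,0,0,255]]
  ]
}}

```text
time: 13.85
position: [0.4768, -0.069, 0.218]
ee_rot: [-0.001, 0.779, 0.627, -0.001]
force: [-0.3, -2.4, 1.0]
width: -0.001
```

```bash
python3 look.py 9 wrist; python3 - <<'E'
from h import *;from cell import bot
push(bot.read_state(),4.6,.75,10,z=.217)
E
```

```text
[ 0.4768 -0.069   0.218 ] yaw 77.69 z [-0.002 -0.001 -1.   ] [-0.31 -2.42  1.02] 13.85
rel axis in tool cm [-2.23 -5.99 -2.99]
th now 4.686498467218877 z 0.21806161081023948
[[0.45, -0.03, 0.04, -0.04, 0.01, -0.02, 255], [0.45, -0.13, 0.04, -0.04, 0.01, -0.02, 255], [0.44, -0.1, 0.04, -0.04, 0.01, -0.02, 255], [0.44, -0.07, -0.0, -0.0, 0.0, -0.0, 255], [0.43, -0.04, 0.0, -0.0, 0.0, -0.0, 255], [0.42, -0.02, 0.0, -0.0, 0.0, -0.0, 255], [0.4, -0.01, 0.0, -0.0, 0.0, -0.0, 255], [0.39, 0.01, 0.0, -0.0, 0.0, -0.0, 255], [0.39, 0.03, 0.0, -0.0, 0.0, -0.0, 255], [0.41, 0.07, 0.0, -0.0, 0.0, -0.0, 255]]
```

View pics/wrist9.png

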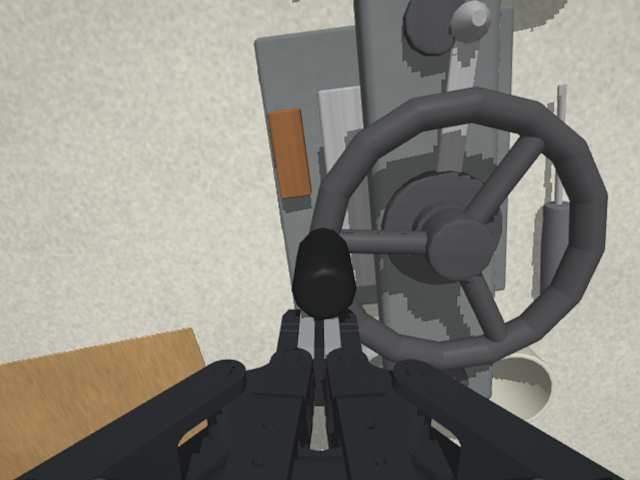

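Call:
{"op": "arm_command", "data": {
  "motion": [
    [[0.4,0,0,0,0,0,255],[0.4,-0.1,0,0,0,0,255],[0.4,-0.1,0,0,0,0,255],[0.4,-0.1,0,0,0,0,255],[0.4,0,0,0,0,0,255],[0.4,0,0,0,0,0,255],[0.4,0,0,0,0,0,255],[0.4,0,0,0,0,0,255],[0.4,0,0,0,0,0,255],[0.4,0.1,0,0,0,0,255]]
  ]
}}

```text
time: 15.15
position: [0.4832, -0.026, 0.2178]
ee_rot: [-0.001, 0.779, 0.627, -0.001]
force: [-1.9, -1.8, 0.9]
width: 0.001
```

```bash
python3 look.py 10 wrist; python3 - <<'E'
from h import *;from cell import bot
push(bot.read_state(),5.4,.6,10,z=.217)
E
```

```text
[ 0.4832 -0.026   0.2178] yaw 77.72 z [-0.003 -0.    -1.   ] [-1.93 -1.79  0.89] 15.15
rel axis in tool cm [ 2.11 -6.28 -2.96]
th now 5.458053726782879 z 0.21785896011328632
[[0.36, 0.07, 0.03, -0.06, 0.01, -0.02, 255], [0.35, 0.13, 0.03, -0.06, 0.01, -0.02, 255], [0.36, 0.17, 0.03, -0.06, 0.01, -0.02, 255], [0.36, 0.2, -0.0, -0.0, 0.0, -0.0, 255], [0.35, 0.24, -0.0, -0.0, 0.0, -0.0, 255], [0.34, 0.27, -0.0, -0.0, 0.0, -0.0, 255], [0.33, 0.31, -0.0, -0.0, 0.0, -0.0, 255], [0.31, 0.33, -0.0, -0.0, 0.0, -0.0, 255], [0.28, 0.34, -0.0, -0.0, 0.0, -0.0, 255], [0.25, 0.35, -0.0, -0.0, 0.0, -0.0, 255]]
```

View pics/wrist10.png

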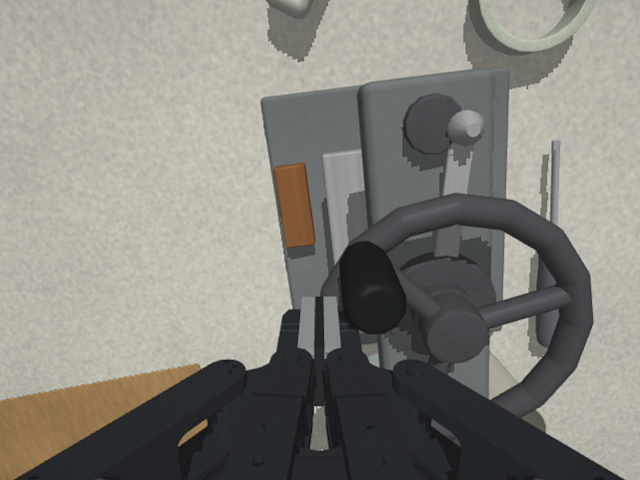

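Call:
{"op": "arm_command", "data": {
  "motion": [
    [[0.4,0.1,0,0,0,0,255],[0.4,0.1,0,0,0,0,255],[0.4,0.2,0,0,0,0,255],[0.4,0.2,0,0,0,0,255],[0.3,0.2,0,0,0,0,255],[0.3,0.3,0,0,0,0,255],[0.3,0.3,0,0,0,0,255],[0.3,0.3,0,0,0,0,255],[0.2,0.2,0,0,0,0,255],[0,0,0,0,0,0,255]]
  ]
}}

```text
time: 16.45
position: [0.5102, 0.0026, 0.2176]
ee_rot: [-0.002, 0.778, 0.628, -0.001]
force: [-1.3, 0.3, 0.5]
width: -0.002
```

```bash
python3 look.py 11 wrist scene; python3 - <<'E'
from h import *;from cell import bot
push(bot.read_state(),6,.3,8,z=.217)
c=np.load("wrist11.npz");W=cloud(c);h=A+.06*X_
d=np.hypot(W[...,0]-h[0],W[...,1]-h[1])
im=cv2.imread("pics/scene11.png");cv2.imwrite("pics/scene11z.png",cv2.resize(im[130:280,200:400],None,fx=4,fy=4,interpolation=cv2.INTER_CUBIC))
E
```

```text
[0.5102 0.0026 0.2176] yaw 77.79 z [-0.004  0.001 -1.   ] [-1.28  0.34  0.5 ] 16.45
rel axis in tool cm [ 5.49 -4.25 -2.94]
th now 5.987881911353231 z 0.21763407755987305
[[-0.12, 0.22, 0.02, -0.07, -0.01, -0.01, 255], [0.15, 0.22, 0.02, -0.07, -0.01, -0.01, 255], [0.14, 0.22, 0.02, -0.07, -0.01, -0.01, 255], [0.14, 0.22, -0.0, -0.0, -0.0, -0.0, 255], [0.13, 0.22, -0.0, -0.0, -0.0, -0.0, 255], [0.12, 0.22, -0.0, -0.0, -0.0, -0.0, 255], [0.11, 0.22, -0.0, -0.0, -0.0, -0.0, 255], [0.1, 0.22, -0.0, -0.0, -0.0, -0.0, 255], [0.0, 0.0, 0.0, -0.0, -0.0, -0.0, 255], [0.0, 0.0, 0.0, -0.0, -0.0, -0.0, 255]]
```

View pics/wrist11.png

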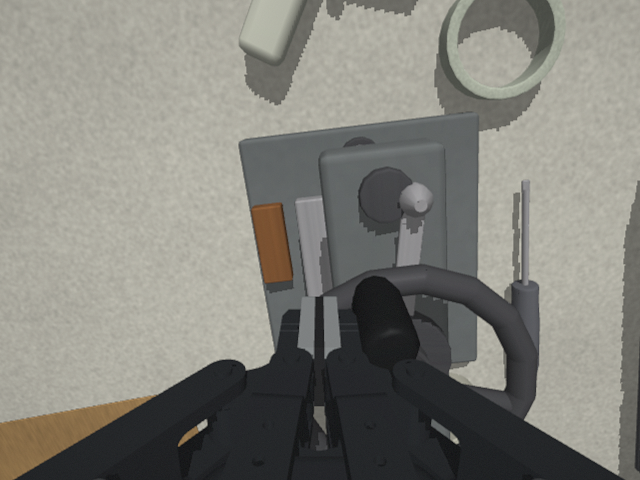

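View pics/scene11z.png

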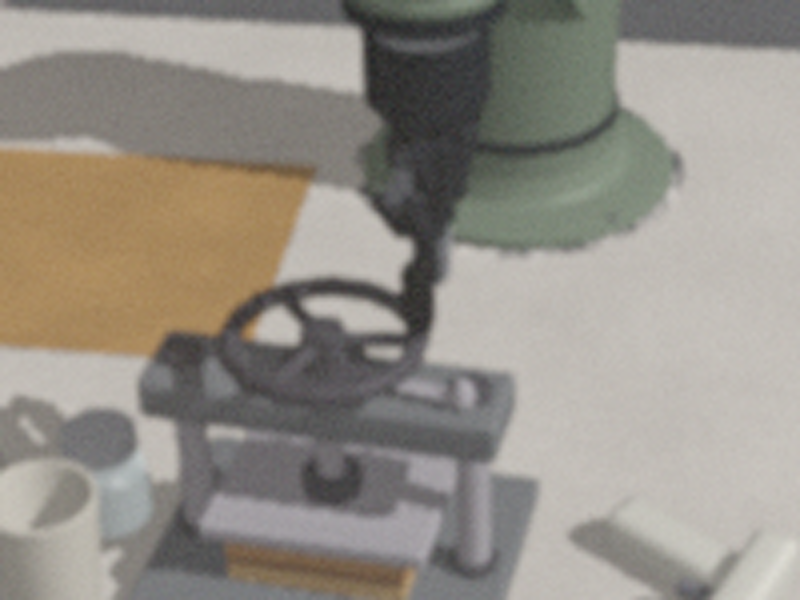

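Call:
{"op": "arm_command", "data": {
  "motion": [
    [[0,0.2,0,0,0,0,255],[0.1,0.2,0,0,0,0,255],[0.1,0.2,0,0,0,0,255],[0.1,0.2,0,0,0,0,255],[0.1,0.2,0,0,0,0,255],[0.1,0.2,0,0,0,0,255],[0.1,0.2,0,0,0,0,255],[0,0.1,0,0,0,0,255],[0,0,0,0,0,0,255],[0,0,0,0,0,0,255]]
  ]
}}

```text
time: 17.8
position: [0.5269, 0.0051, 0.2176]
ee_rot: [-0.002, 0.778, 0.628, -0.001]
force: [-1.3, 0.1, 1.4]
width: 0.0
```

```bash
python3 look.py 12 wrist; python3 - <<'E'
from h import *;from cell import bot
push(bot.read_state(),6.2,.1,8,z=.217)
E
```

```text
[0.5269 0.0051 0.2176] yaw 77.76 z [-0.004  0.001 -1.   ] [-1.34  0.06  1.42] 17.8
rel axis in tool cm [ 6.08 -2.67 -2.94]
th now 6.257386098837365 z 0.2175893478511258
[[0.1, 0.07, 0.02, -0.07, -0.01, -0.01, 255], [0.03, 0.08, 0.02, -0.07, -0.01, -0.01, 255], [0.03, 0.08, 0.02, -0.07, -0.01, -0.01, 255], [0.03, 0.07, -0.0, -0.0, -0.0, -0.0, 255], [0.03, 0.07, -0.0, -0.0, -0.0, -0.0, 255], [0.03, 0.07, -0.0, -0.0, -0.0, -0.0, 255], [0.03, 0.07, -0.0, -0.0, -0.0, -0.0, 255], [0.03, 0.07, -0.0, -0.0, -0.0, -0.0, 255], [0.0, 0.0, 0.0, -0.0, -0.0, -0.0, 255], [0.0, 0.0, 0.0, -0.0, -0.0, -0.0, 255]]
```

View pics/wrist12.png

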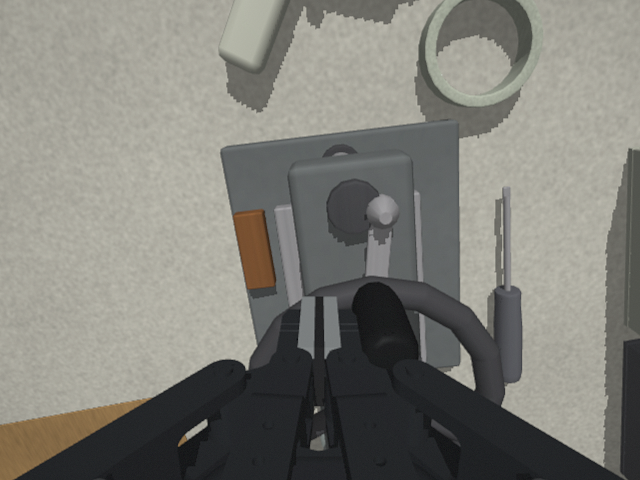

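The handle looks a few mm short of the pointer line. I'll back off to roughly the pose of the pre-contact picture (wrist2) and measure there.

Call:
{"op": "arm_command", "data": {
  "motion": [
    [[0,-0.4,0,0,0,0,255],[0,-0.5,0,0,0,0,255],[0,-0.5,0,0,0,0,255],[-0.1,-0.5,-0.5,0,0,0,255],[-0.1,-0.5,-0.8,0,0,0,255],[0,0,-1,0,0,0,255],[0,0,-1,0,0,0,255],[0,0,-0.7,0,0,0,255],[0,0,-0.2,0,0,0,255],[0,0,0,0,0,0,255]]
  ]
}}

```text
time: 19.1
position: [0.5023, 0.0082, 0.2637]
ee_rot: [-0.001, 0.779, 0.628, -0.0]
force: [0.2, 0.4, 0.0]
width: 0.004
```

```bash
python3 look.py 13 wrist top scene; cat > m.py <<'E'
from h import *;import sys
for k in sys.argv[1:]:
    c=np.load(f"wrist{k}.npz");W=cloud(c);u=np.arange(640)[None,:]*np.ones((480,1))
    m=(W[...,2]>.239)&(W[...,2]<.249)&(u>395)&(W[...,0]>.535);H=W[m]
    P=(H.min(0)+H.max(0))/2
    d=tool_rel(P);print(k,len(H),P.round(4),H.mean(0).round(4),"angle",np.arctan2(d[1],d[0]),"y mm",d[1]*1000, "from mean",tool_rel(H.mean(0)))
E
python3 m.py 2 13
```

```text
[0.5023 0.0082 0.2637] yaw 77.75 z [-0.001  0.001 -1.   ] [0.19 0.39 0.02] 19.1
rel axis in tool cm [ 5.87 -5.14 -7.56]
2 1455 [ 0.5554 -0.0015  0.2417] [ 0.555  -0.0007  0.2418] angle 0.036308049448809804 y mm 2.116946105568933 from mean [0.05899852 0.00156026]
13 1401 [ 5.499e-01 -5.000e-04  2.415e-01] [5.499e-01 3.000e-04 2.418e-01] angle -0.05892468123923133 y mm -3.429073787860273 from mean [ 0.05889725 -0.00362294]
```

View pics/wrist13.png

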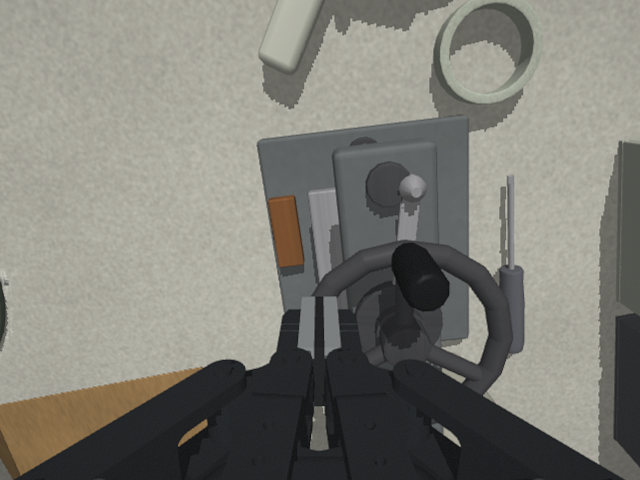

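Measured the same way, the handle sits 5.3 mm (0.09 rad) short of its start, which is already inside tolerance. I'll add a small 5 mm push to centre it.

Call:
{"op": "arm_command", "data": {
  "motion": [
    [[0,0,1,0,0,0,255],[0,0,1.2,0,0,0,255],[0,0,1.2,0,0,0,255],[0.1,0,0.9,0,0,0,255],[0.1,0.4,0.3,0,0,0,255],[0,0.5,0,0,0,0,255],[0,0.5,0,0,0,0,255],[0,0.5,0,0,0,0,255],[0,0.3,0,0,0,0,255],[0,0,0,0,0,0,255]]
  ]
}}

```text
time: 20.5
position: [0.5256, 0.0053, 0.2134]
ee_rot: [-0.001, 0.779, 0.628, -0.001]
force: [-0.8, -0.2, 0.6]
width: 0.0
```

```bash
python3 look.py 14; python3 -c "
from h import *;from cell import bot
p,r=pose(bot.read_state());print(r.inv().apply(np.array([.5318,.0041,.2176])-p)*100)"
```

```text
[0.5256 0.0053 0.2134] yaw 77.75 z [-0.002  0.001 -1.   ] [-0.76 -0.21  0.63] 20.5
rel axis in tool cm [ 6.08 -2.8  -2.53]
[ 0.00939993  0.62934699 -0.41824874]
```

Call:
{"op": "arm_command", "data": {
  "motion": [
    [[0,0.1,-0.2,0,0,0,255],[0,0.2,-0.2,0,0,0,255],[0,0.2,0,0,0,0,255],[0,0.2,0,0,0,0,255],[0,0,0,0,0,0,255],[0,-0.4,0,0,0,0,255],[0,-0.6,0,0,0,0,255],[0,-0.8,0,0,0,0,255],[0,-0.8,0,0,0,0,255],[0,-0.5,0,0,0,0,255]]
  ]
}}

```text
time: 21.75
position: [0.4999, 0.0109, 0.2179]
ee_rot: [-0.001, 0.778, 0.628, -0.001]
force: [0.2, 0.5, 0.3]
width: 0.004
```

Call:
{"op": "arm_command", "data": {
  "motion": [
    [[0,0,-0.5,0,0,0,255],[0,0,-1,0,0,0,255],[0,0,-1,0,0,0,255],[0,0,-1,0,0,0,255],[0,0,-0.6,0,0,0,255],[0,0,-0.2,0,0,0,255],[0,0,0,0,0,0,255],[0,0,0,0,0,0,255],[0,0,0,0,0,0,255],[0,0,0,0,0,0,255]]
  ]
}}

```text
time: 23.0
position: [0.5003, 0.0108, 0.2641]
ee_rot: [-0.001, 0.778, 0.628, -0.0]
force: [0.3, 0.2, 0.2]
width: -0.001
```

```bash
python3 look.py 15 wrist; python3 m.py 2 13 15
```

```text
[0.5003 0.0108 0.2641] yaw 77.76 z [-0.002  0.001 -1.   ] [0.26 0.24 0.2 ] 23.0
rel axis in tool cm [ 6.08 -5.4  -7.6 ]
2 1455 [ 0.5554 -0.0015  0.2417] [ 0.555  -0.0007  0.2418] angle 0.036308049448809804 y mm 2.116946105568933 from mean [0.05899852 0.00156026]
13 1401 [ 5.499e-01 -5.000e-04  2.415e-01] [5.499e-01 3.000e-04 2.418e-01] angle -0.05892468123923133 y mm -3.429073787860273 from mean [ 0.05889725 -0.00362294]
15 1381 [ 0.5553 -0.0015  0.2417] [ 0.5551 -0.0007  0.2418] angle 0.03571069308253985 y mm 2.0807793161110526 from mean [0.05899913 0.0016212 ]
```

View pics/wrist15.png

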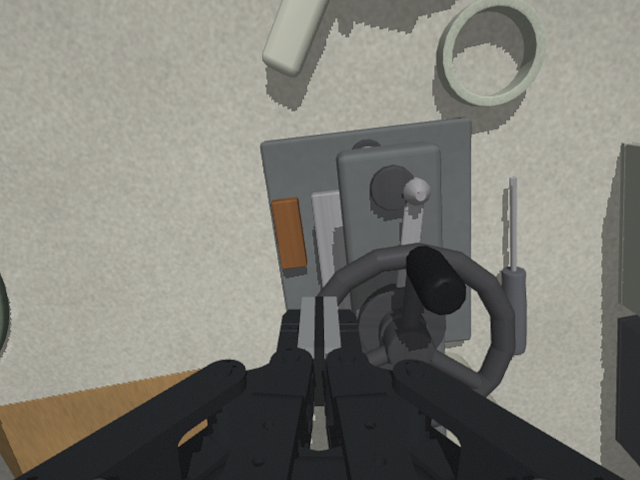

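The handle is back at its start position to within 0.1 mm. I'll lift clear, take a last look and hand in.

Call:
{"op": "arm_command", "data": {
  "motion": [
    [[0,0,-1,0,0,0,255],[0,-0.5,-2,0,0,0,255],[0,-1,-2,0,0,0,255],[0,-1,-2,0,0,0,255],[0,-1,-2,0,0,0,255],[0,-0.5,-1,0,0,0,255],[0,0,-0.5,0,0,0,255],[0,0,0,0,0,0,255],[0,0,0,0,0,0,255],[0,0,0,0,0,0,255]]
  ]
}}

```text
time: 24.3
position: [0.4605, 0.0195, 0.3744]
ee_rot: [-0.001, 0.778, 0.628, -0.0]
force: [-0.4, 0.2, 0.4]
width: 0.001
```

```bash
python3 look.py 16 scene; python3 - <<'E'
import cv2
im=cv2.imread("pics/scene16.png");cv2.imwrite("pics/scene16z.png",cv2.resize(im[130:330,160:420],None,fx=3,fy=3,interpolation=cv2.INTER_CUBIC))
from cell import order
print(order.hand_in())
E
```

```text
[0.4605 0.0195 0.3744] yaw 77.79 z [-0.003  0.002 -1.   ] [-0.35  0.16  0.41] 24.3
rel axis in tool cm [  6.11  -9.5  -18.61]
the job is handed in; nothing more can be done
None
```

View pics/scene16z.png

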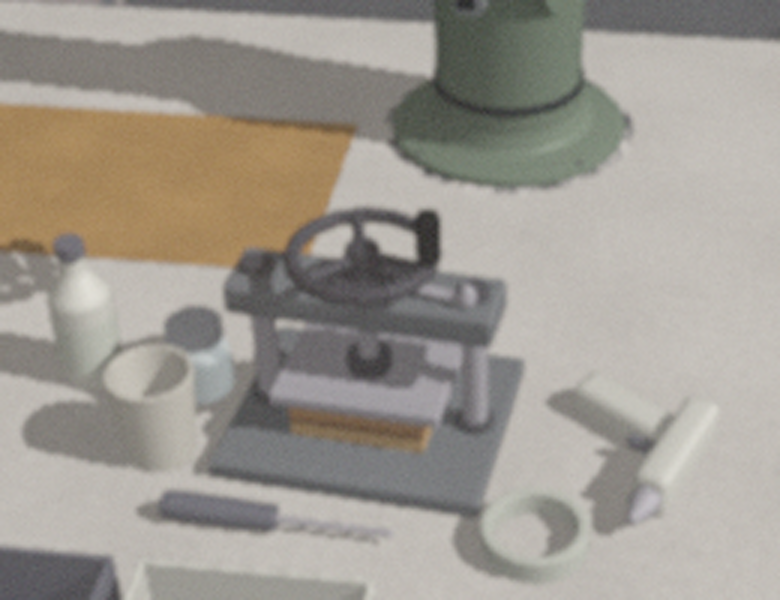

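I pushed the wheel one full clockwise turn by its handle, using the outside of the closed fingers, then moved the hand clear and handed the job in at about 24 s.

- **Wheel:** The first pass stopped about 5 mm (0.09 rad) short, so I added a small 5 mm push. After that, the wrist camera put the handle within about 0.1 mm of where it started, in line with the pointer.
- **Plate:** I didn't measure how far it came down. By the screw's pitch, one turn is 8 mm.
- **Force:** The tool readings I saw stayed below about 4 N.
- **Bench:** In the last scene picture the bottle, jar, cup, screwdriver, tape and glue gun stand as they did before. The offcut was hidden there, but the wrist picture before the final lift shows it in place. The hand was well above the press and touching nothing.
- **Disagreement:** The three cameras differed by 3–10 mm on absolute positions. I therefore judged the end position from wrist pictures taken before and after from nearly the same pose.

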